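# Find the heavy side of a rotor on the balancing stand and hold it down

### The arm

A 6-joint arm with a two-finger parallel gripper is mounted at the origin on the work surface. World frame = base frame: x ahead of the robot, y to its left, z up, the work surface at z = 0. Lengths are in m, angles in rad, forces in N, time in s.
With the tool pointing down it reaches from about 0.3 to 0.875 m from the base axis. Payload 6.4 kg.
Tool frame: the origin (TCP) lies between the finger pads; the fingertips stand 25 mm ahead of it and the grasp point (between the pads) lies 6 mm ahead of it; y points along the fingers, x is the direction in which the jaws open and shut, and the axes are right-handed (so a half turn about y gives the same grasp; the last joint's range is limited). The gripper opens to 85 mm and grips with 20 to 120 N. Pads are 22 mm wide; open, the fingers measure 114 mm over their backs; the gripper's body (76 mm by 85 mm) begins 54 mm behind the grasp point. The pads swing forward as they close: fully open they stand 13 mm farther back than shut.
Start: joints at [1.107, 0.181, 1.607, -0, 1.354, -0.206], TCP at [0.147, 0.556, 0.256] pointing down, gripper open.
Joint ranges: [-2.99, 2.99], [-0.89, 2.07], [0.3, 2.58], [-1.14, 4.28], [0, 2.63], [-3.12, 3.12]. Speed limits (rad/s): [2.57, 2.57, 3.01, 3.14, 3.14, 3.14].

### API

Orientations are given as a unit quaternion [w, x, y, z].
In Python, from bench import ctrl, vision, ticket, find_in, regions_of, pinpoint gives the robot as it stands.
- The arm moves only by the tool apply_moves, never from a script. Its argument "increments" is a list of rows, each an object of numbers: "x", "y", "z": the shift along the tool's x, y, z in cm; "ax", "ay", "az": the turn, a rotation vector about the tool's x, y, z in rad; "grip": the closure, from 0 (fully open) to 1 (shut). A call has 1 to 12 rows; each row is the pose to reach, as a shift and turn from the pose measured when the call began, along the tool's axes at that moment; what a row does not reach only later rows make up. A row lasts 1/8 s, in which the tool goes at most 62.5 mm and 10.7 degrees, less where a joint would pass 70% of its speed; a pose out of reach is approached as far as the arm can. A call with a gripper value outside its range is refused whole. The fingers move at their own pace and stop on an object; the grip force is fixed at half the most. Time passes only in rows, so rows that repeat a pose let the fingers close. It gives the time, the measured TCP pose, the force and the opening at its end, in the units of the state.
- ctrl.get_obs(): the state, without advancing time (a new reading comes with each control period).
- vision.camera(name): name is "side" or "top"; returns the picture (420x560x3 uint8, red, green, blue); there is no depth.
- vision.camera_params(name): a dict with "intrinsics" (3x3 intrinsics, pixels), "R" (3x3) and "t" (3): a world point X has camera coordinates R X + t. Camera axes: x right, y down, z forward; pixel columns grow to the right and rows downward; lengths in m; the calibration is good to about 2 mm. A picture is of the moment at which its call begins. camera_params takes no time and is no camera call.
- ticket.hand_in(): hands the job in, once; it reports no verdict.
Trained networks look in the newest picture that a camera, given by its name, has taken for a name from the list of things; names that differ only in an ending like _2 or _b are one class to them, and where a whole thing is asked for, a point or a joint stands for the part that bears it (a point fixed in the world has none). Each returns a list of dicts, best first, with "p" (0 to 1); they miss things now and then, are a little off and sometimes report something else, mostly with a low value. They report only what shows in the picture. A call takes as long as a camera call.
- find_in(camera, query): "rect" ([centre column, centre row, width, height] in pixels, round what is visible of it).
- regions_of(camera, query): "mask" (420x560 bool, what is visible of it) and "rect" ([centre column, centre row, width, height] in pixels, round what is visible of it).
- pinpoint(camera, query): "xy" ([column, row] in pixels: a listed point, or the origin of a listed thing).
The state is a dict: "time_s": time; "q": joint angles; "dq": joint speeds; "joint_efforts": joint torques, N m; "eef_pos": TCP position; "eef_rot": TCP orientation; "wrist_force": force on the tool from outside, world axes, zero at the start; "torque": the same for the moment, N m; "opening": opening from 0.0 (shut) to 1.0 (fully open).
Only numpy, scipy, OpenCV 4.12 (cv2) and the standard library are available. Lean on these libraries where they do the work, as an engineer would, in place of code of your own. Each camera call takes 0.05 s, during which the arm holds its last target.

### The job

The disc rotor on the balancing stand is heavier on one side, hidden inside. Slide the stand's lock all the way back so that the rotor can turn, spin it by hand to find its heavy side, then turn the heavy side straight down (within about ten degrees) and finish while holding it there with the gripper, not letting go. Leave the other things on the bench where they are.

Things in the scene. Friction and masses are not known exactly. Their poses are not given: they have to be found in the camera images.
- stand: Fixed balancing stand, origin under the axle's middle, on the bench; z up, x along the level axle, y level across it, lock on the -y side. Base plate 12 mm thick, 200 mm (x) by 310 mm (y), from y -220 to +90 mm. Two bearing posts 14 mm thick, 34 mm wide, at x +78 and -78 mm, 112 mm high, carry the axle (10 mm thick).
- axle (a point): Centre of the rotor, on the axle 100 mm above the bench; axes as stand (it does not turn). The rotor is an aluminium disc 120 mm across, 22 mm thick, flat faces to +x and -x (hub 40 mm across stands out 6 mm on each). It can be pinched at the top of the rim, 160 mm above the bench, from above, fingers closing along x, and swung by moving them in an arc about the axle.
- lugs (a point): Point on the rotor's rim, 60 mm from the axle, midway between two small dark lugs; turns with the rotor. The lugs are 12 mm wide, stand 10 mm beyond the rim, with a gap of 14 mm. A dark groove on each face runs from the hub to them. Nothing else marks the angle: the heavy side may lie at any angle to the lugs and cannot be seen.
- rotor (a joint): Angle of the rotor (rad), right-handed about +x of the stand; 0 at the start, lugs towards -y at the lock; positive takes them down from there. The uneven weight pulls with about 0.05 to 0.09 N m when the heavy side is level with the axle, heavy enough to overcome the sticky bearings, but not near the very top or bottom.
- rim_top (a point): Topmost point of the rim, fixed to the stand, 160 mm above the bench. Let go, the rotor swings slowly, without overshoot, towards heavy side down within 4 s but sticks 15 to 30 degrees short, by the same angle whichever side it comes from; heavy side near the top it also sticks. Midway between the rests reached from the two sides, the heavy side is straight down.
- lock (a joint): Travel of the slide lock (m): 0 engaged, its tongue between the rotor's lugs; grows towards -y of the stand up to the stop at 0.040, fully back (beyond 0.034 counts). Starts at 0 to 0.003. Sliding takes about 2 N; it stays where it is left. The rotor is free beyond about 0.010.
- lock_grip (a point): Centre of the top face of the lock's black grip block, 20 mm (x) by 22 mm (y), 40 mm tall, top 145 mm above the bench, 150 mm from the axle on the -y side when engaged, 190 mm when fully back. It moves with the lock; axes as the stand. Guide rails beside it are 105 mm high.
- jar: Small closed jar, 48 mm across, 60 mm tall, origin under its centre. Leave it alone.
- weight: Steel calibration weight, 36 mm across, 38 mm tall, origin under its centre. Leave it alone.
- driver: Grey screwdriver lying along its x axis, 160 mm long, 26 mm thick, origin under its middle. Leave it alone.
- spare: Spare aluminium disc with a small bore lying flat, 110 mm across, 22 mm thick, origin under its centre. Leave it alone.
- tray: Fixed black tray of circuit boards, 200 by 150 mm, 30 mm tall, origin under its centre. Leave it alone.
- reel: White component reel lying flat, 130 mm across, 12 mm thick, origin under its centre. Leave it alone.
- loupe: Black eye loupe, 48 mm across, 40 mm tall, origin under its centre. Leave it alone.

How it is judged:
On the way:
1. the lock is slid fully back (value of joint lock above 0.034 m), for 0.1 s.
At the end, for the whole second after the job is handed in: The lock is fully back (beyond 34 mm), the rotor's heavy side is straight down within 10.5 degrees, and the gripper's fingers hold the rotor still there (contact above 1.5 N) (value of joint lock above 0.034 m and z of heavy_side_c0 in the frame of axle below -0.02 m and y of heavy_side_c0 in the frame of axle between -0.0065 and 0.0065 m and contact force between the fingers and rotor above 1.5 N and velocity of joint rotor between -0.08 and 0.08 rad/s); the arm keeps its last pose, push and grip.
It fails at once if another thing on the bench is moved by more than 25 mm (distance of any of jar, weight, driver, spare, reel, loupe from where it was at the start of the episode above 0.025 m).
It also fails if it takes over 61 s, if anything falls off the work surface, if the arm or the gripper's body presses on something with over 40 N, if the wrist force passes 120 N, or if a joint passes its speed limit or range.

## Working session

There is one attempt and no reset: what is moved stays moved. The work goes in short steps, Python scripts to look and compute and a tool call to move; the robot and the scene stay as the last step left them, time stands still between calls to the robot, and variables do not carry over. Pictures are saved under pics/ and viewed, and the job is handed in when it is done.

Besides the shell and the picture viewer there is one more tool, called after "Request:" as a command line: name --argument value ..., lists and objects as JSON in quotes. apply_moves: Moves the arm, as the interface text tells. Its arguments: {"type":"object","properties":{"increments":{"type":"array","items":{"type":"object","properties":{"x":{"type":"number"},"y":{"type":"number"},"z":{"type":"number"},"ax":{"type":"number"},"ay":{"type":"number"},"az":{"type":"number"},"grip":{"type":"number"}}}}},"required":["increments"]}

```bash
mkdir -p pics; ls
python3 - <<'E'
from bench import ctrl, vision, pinpoint
import cv2
print(ctrl.get_obs())
for c in ("side","top"):
    im=vision.camera(c); cv2.imwrite(f"pics/{c}0.png",im[:,:,::-1])
    p=vision.camera_params(c); print(c,p)
    for q in ("stand","axle","lugs","rim_top","lock_grip"):
        print(q,[(r['xy'],round(r['p'],2)) for r in pinpoint(c,q)[:2]])
E
```

```text
pics
{'time_s': 0.0, 'q': array([ 1.10672303e+00,  1.81522593e-01,  1.60800119e+00, -1.68818967e-05,
        1.35379129e+00, -2.06316250e-01]), 'dq': array([ 1.12690541e-03, -3.53199964e-05,  8.32145785e-05,  9.29082713e-04,
       -6.14083197e-04, -1.43924348e-03]), 'joint_efforts': array([-4.45682872e-04, -4.44896364e+01, -3.51321530e+01, -4.16591965e-04,
        9.27359273e-03,  2.13119881e-05]), 'eef_pos': array([0.14634111, 0.55554494, 0.25539778]), 'eef_rot': array([-0.55984312,  0.56038359,  0.43104741, -0.43213892]), 'wrist_force': array([0.36651797, 0.31596452, 0.42629323]), 'torque': array([-0.01322069,  0.02507372,  0.0033586 ]), 'opening': 1.000100002140355}
side {'intrinsics': array([[401.47024854,   0.        , 277.33443251],
       [  0.        , 401.47024854, 208.61655134],
       [  0.        ,   0.        ,   1.        ]]), 'R': array([[-0.95784298, -0.28726112, -0.00422673],
       [-0.18894671,  0.64096995, -0.74394668],
       [ 0.21641617, -0.71178548, -0.66822561]]), 't': array([0.54362872, 0.21954776, 0.98890726])}
stand [([265.4, 256.3], 0.96), ([279.5, 219.8], 0.52)]
axle [([262.5, 229.0], 0.56)]
lugs [([279.7, 216.4], 0.83)]
rim_top [([260.8, 216.6], 0.79), ([210.4, 287.8], 0.28)]
lock_grip [([300.2, 188.3], 0.69), ([272.4, 168.9], 0.21)]
top {'intrinsics': array([[519.76370498,   0.        , 270.16408639],
       [  0.        , 519.76370498, 202.42647969],
       [  0.        ,   0.        ,   1.        ]]), 'R': array([[-0.00531782, -0.99996863,  0.00586978],
       [-0.988014  ,  0.0043485 , -0.15430301],
       [ 0.15427264, -0.00661998, -0.98800614]]), 't': array([-0.06248958,  0.59854757,  1.40509524])}
stand [([236.8, 209.1], 0.96)]
axle [([230.4, 205.1], 0.82)]
lugs [([106.5, 258.3], 0.71)]
rim_top [([228.2, 196.6], 0.88)]
lock_grip [([286.1, 220.9], 0.86)]
```

View pics/side0.png

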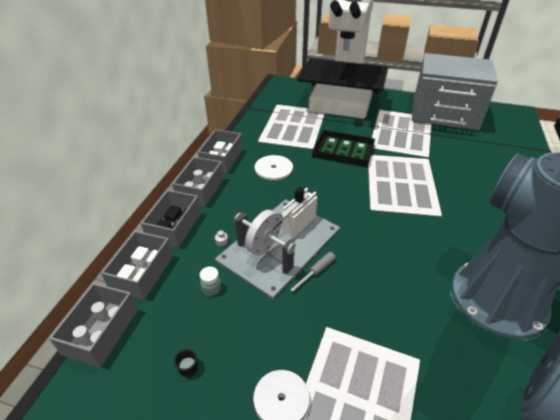

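View pics/top0.png

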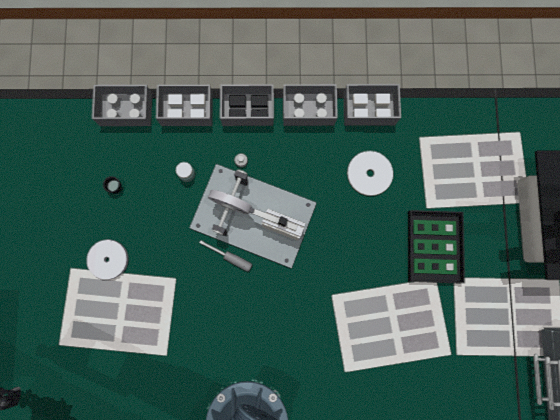

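```bash
cat > h.py <<'E'
import numpy as np, cv2
from bench import ctrl, vision, pinpoint, regions_of, find_in
from scipy.spatial.transform import Rotation as Ro
from scipy.optimize import least_squares
P={c:vision.camera_params(c) for c in ("side","top")}
def proj(c,X):
    p=P[c]; x=(p["R"]@np.atleast_2d(X).T).T+p["t"]; x=x@p["intrinsics"].T; return x[:,:2]/x[:,2:]
def atz(c,uv,z):
    p=P[c]; d=p["R"].T@np.linalg.solve(p["intrinsics"],[uv[0],uv[1],1]); o=-p["R"].T@p["t"]
    return o+d*(z-o[2])/d[2]
def rot():
    o=ctrl.get_obs(); q=o["eef_rot"]; return Ro.from_quat([q[1],q[2],q[3],q[0]]).as_matrix()
E
python3 - <<'E'
from h import *
obs={"side":{"stand":(265.4,256.3),"axle":(262.5,229),"rim_top":(260.8,216.6),"lock_grip":(300.2,188.3)},
"top":{"stand":(236.8,209.1),"axle":(230.4,205.1),"rim_top":(228.2,196.6),"lock_grip":(286.1,220.9)}}
Z={"stand":0,"axle":.1,"rim_top":.16,"lock_grip":.145}
for c in obs:
    for n in obs[c]: print(c,n,atz(c,obs[c][n],Z[n]).round(4))
print(rot().round(3))
E
```

```text
side stand [ 0.5912  0.0342 -0.    ]
side axle [0.5975 0.0312 0.1   ]
side rim_top [0.5942 0.0486 0.16  ]
side lock_grip [ 0.5334 -0.1023  0.145 ]
top stand [0.5865 0.0304 0.    ]
top axle [0.5831 0.0418 0.1   ]
top rim_top [0.5962 0.0434 0.16  ]
top lock_grip [ 0.5343 -0.1057  0.145 ]
[[ 0.255  0.    -0.967]
 [ 0.967  0.     0.255]
 [ 0.    -1.    -0.   ]]
```

Both views show the stand with its lock to the right in the top view (grip at about 283,221). The rotor is at about (228,203), the jar at (185,172), the weight at (241,160) and the driver at (225,255). Next I fit the stand's pose more precisely.

Run:
```python
from h import *
from bench import *
pts={}
ims={}
for c in ("top","side"):
    im=vision.camera(c); ims[c]=im
    r=regions_of(c,"stand")[0]; m=r["mask"].astype(np.uint8)
    hull=cv2.convexHull(cv2.findContours(m,cv2.RETR_EXTERNAL,cv2.CHAIN_APPROX_NONE)[0][0]) if 0 else None
    cs=max(cv2.findContours(m,cv2.RETR_EXTERNAL,cv2.CHAIN_APPROX_NONE)[0],key=cv2.contourArea)
    print(c,r["p"],m.sum(),cv2.approxPolyDP(cs,6,True)[:,0].tolist())
    if c=="top": print(cv2.minAreaRect(cs))
    o=cv2.resize(im[:,:,::-1][130:300,150:350],None,fx=4,fy=4,interpolation=cv2.INTER_CUBIC) if c=="top" else cv2.resize(im[:,:,::-1][160:300,190:360],None,fx=4,fy=4,interpolation=cv2.INTER_CUBIC)
    cv2.imwrite(f"pics/crop_{c}.png",o)
```

```text
top 0.77 7480 [[217, 166], [191, 226], [290, 266], [315, 202]]
((253.4438018798828, 214.93490600585938), (109.07691955566406, 71.53846740722656), 22.6198673248291)
side 0.9 6898 [[300, 187], [251, 223], [238, 214], [237, 240], [216, 259], [270, 297], [338, 229], [315, 214], [315, 193]]
```

View pics/crop_top.png

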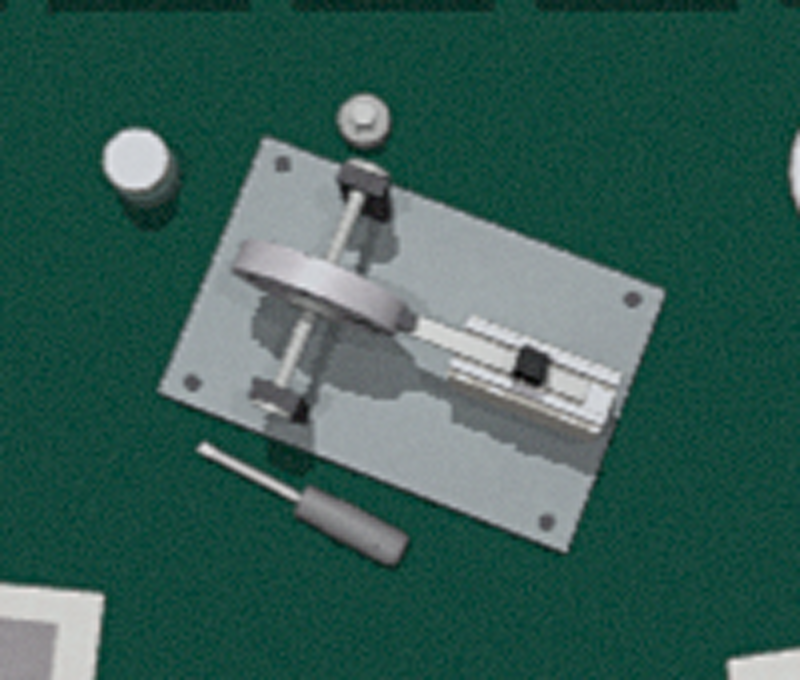

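View pics/crop_side.png

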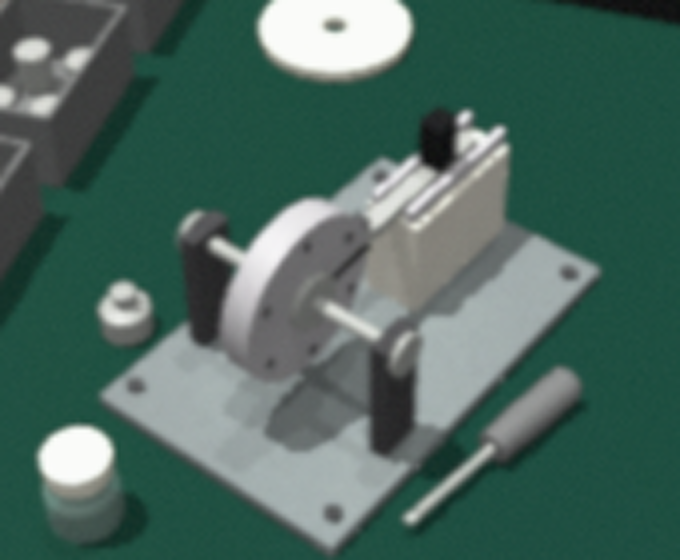

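Run:
```python
from h import *
S=lambda c,r:np.array([(u/4-.375+o0, v/4-.375+o1) for (u,v) in r for o0,o1 in [((150,130) if c=="top" else (190,160))]])
L={"top":([(100,90,12),(100,-220,12),(-100,-220,12),(-100,90,12)],S("top",[(265,138),(665,290),(567,551),(160,390)])),
"side":([(100,90,12),(-100,90,12),(-100,-220,12)],S("side",[(102,398),(333,553),(600,270)]))}
def W(X,p):
    X=np.asarray(X)/1000.; c,s=np.cos(p[2]),np.sin(p[2])
    return np.c_[p[0]+c*X[:,0]-s*X[:,1],p[1]+s*X[:,0]+c*X[:,1],X[:,2]]
def f(p,cs=("top","side")): return np.concatenate([(proj(c,W(L[c][0],p))-L[c][1]).ravel() for c in cs])
for cs in (("top",),("side",),("top","side")):
    r=least_squares(f,[.595,.045,-.38],args=(cs,)); print(cs,r.x.round(4),r.fun.round(1))
p=r.x
ext=[(0,0,100),(0,0,160),(0,-150,145),(-78,0,112),(78,0,112),(10,-139,145),(-10,-139,145),(10,-161,145),(-10,-161,145)]
print(W(ext,p).round(4))
for c,o in (("top",(150,130)),("side",(190,160))):
    im=cv2.imread(f"pics/crop_{c}.png")
    for u in proj(c,W(L["top"][0]+ext,p)): cv2.circle(im,tuple(int(round((a-b+.375)*4)) for a,b in zip(u,o)),4,(0,0,255),1)
    cv2.imwrite(f"pics/ov_{c}.png",im)
```

```text
('top',) [ 0.5922  0.0438 -0.3762] [ 0.  -0.6  0.4 -0.1 -0.   0.2 -0.4  0.5]
('side',) [ 0.5888  0.0452 -0.3739] [-0.7  0.1  0.2 -0.2  0.5 -0. ]
('top', 'side') [ 0.5906  0.0442 -0.3737] [-0.3 -0.   0.2  0.2 -0.   0.6 -0.5  1.2 -1.2 -0.3 -0.3 -0.7 -0.1 -0.4]
[[ 0.5906  0.0442  0.1   ]
 [ 0.5906  0.0442  0.16  ]
 [ 0.5359 -0.0954  0.145 ]
 [ 0.518   0.0727  0.112 ]
 [ 0.6632  0.0157  0.112 ]
 [ 0.5492 -0.0888  0.145 ]
 [ 0.5306 -0.0815  0.145 ]
 [ 0.5411 -0.1093  0.145 ]
 [ 0.5225 -0.102   0.145 ]]
```

View pics/ov_top.png

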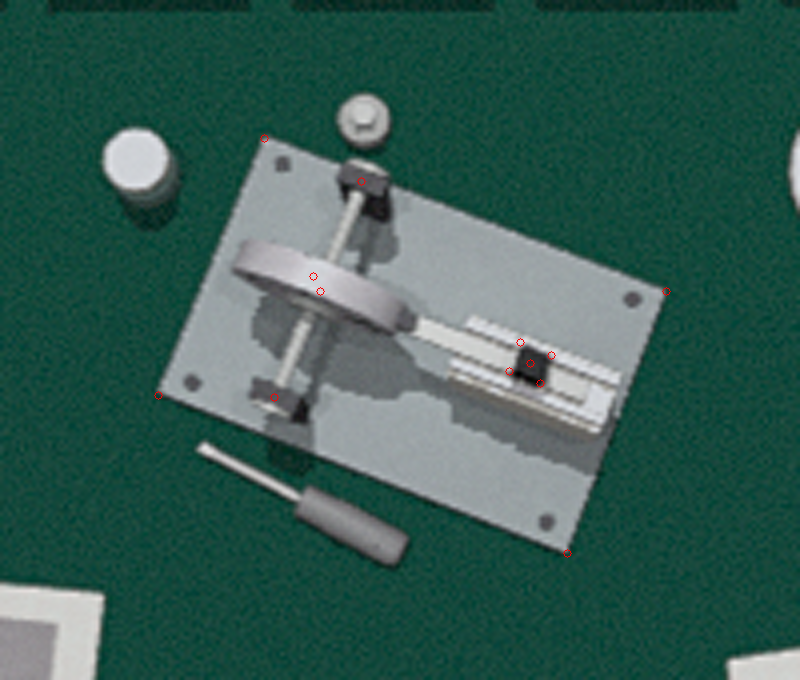

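View pics/ov_side.png

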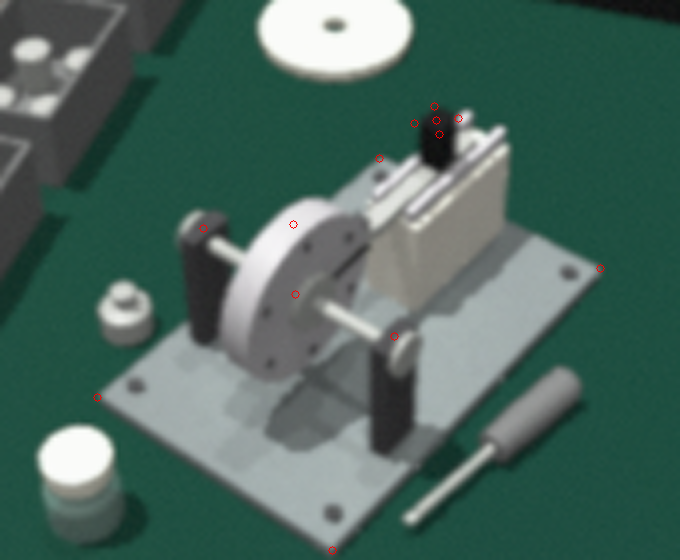

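Request:
apply_moves --increments '[{"x": -53.1, "y": 5, "z": -54.3, "ay": 1.686}, {"x": -53.1, "y": 5, "z": -54.3, "ay": 1.686}, {"x": -53.1, "y": 5, "z": -54.3, "ay": 1.686}, {"x": -53.1, "y": 5, "z": -54.3, "ay": 1.686}, {"x": -53.1, "y": 5, "z": -54.3, "ay": 1.686}, {"x": -53.1, "y": 5, "z": -54.3, "ay": 1.686}, {"x": -53.1, "y": 5, "z": -54.3, "ay": 1.686}, {"x": -53.1, "y": 5, "z": -54.3, "ay": 1.686}, {"x": -53.1, "y": 5, "z": -54.3, "ay": 1.686}, {"x": -53.1, "y": 5, "z": -54.3, "ay": 1.686}, {"x": -53.1, "y": 5, "z": -54.3, "ay": 1.686}, {"x": -53.1, "y": 5, "z": -54.3, "ay": 1.686}]'

```text
invalid input
```

Request:
apply_moves --increments '[{"x": -6, "y": 0, "z": -6, "ax": 0, "ay": 0.19, "az": 0, "grip": 0}]'

```text
time_s: 0.92
eef_pos: [0.1773, 0.5033, 0.256]
eef_rot: [0.598, -0.598, -0.377, 0.377]
wrist_force: [1.3, -0.2, 0.5]
opening: 1.0
```

```bash
cat >> h.py <<'E'
SP=np.array([.5906,.0442]); YAW=-.3737
XS=np.array([np.cos(YAW),np.sin(YAW),0]); YS=np.array([-np.sin(YAW),np.cos(YAW),0]); ZW=np.array([0,0,1.])
def st(x,y,z): return np.r_[SP,0]+XS*x+YS*y+ZW*z
def tool(a=0):  # a: rotation about +x stand (rad), tool tilted
    R0=np.c_[XS,-ZW,YS]; return Ro.from_rotvec(XS*a).as_matrix()@R0
def go(pos,R):
    o=ctrl.get_obs(); Rc=rot(); d=Rc.T@(np.asarray(pos)-o["eef_pos"])*100; w=Ro.from_matrix(Rc.T@R).as_rotvec()
    print("t",round(o["time_s"],2),"d cm",d.round(2),"w",w.round(3),"dist",np.linalg.norm(d).round(2)); return d,w
E
python3 -c "
from h import *
go(st(0,-.151,.205),tool())"
```

```text
t 0.93 d cm [-38.7    5.05 -58.15] w [-1.000e-03  1.499e+00  0.000e+00] dist 70.03
```

Request:
apply_moves --increments '[{"x": -38.7, "y": 5, "z": -58.2, "ax": 0, "ay": 1.5, "az": 0, "grip": 0}, {"x": -38.7, "y": 5, "z": -58.2, "ax": 0, "ay": 1.5, "az": 0, "grip": 0}, {"x": -38.7, "y": 5, "z": -58.2, "ax": 0, "ay": 1.5, "az": 0, "grip": 0}, {"x": -38.7, "y": 5, "z": -58.2, "ax": 0, "ay": 1.5, "az": 0, "grip": 0}, {"x": -38.7, "y": 5, "z": -58.2, "ax": 0, "ay": 1.5, "az": 0, "grip": 0}, {"x": -38.7, "y": 5, "z": -58.2, "ax": 0, "ay": 1.5, "az": 0, "grip": 0}, {"x": -38.7, "y": 5, "z": -58.2, "ax": 0, "ay": 1.5, "az": 0, "grip": 0}, {"x": -38.7, "y": 5, "z": -58.2, "ax": 0, "ay": 1.5, "az": 0, "grip": 0}, {"x": -38.7, "y": 5, "z": -58.2, "ax": 0, "ay": 1.5, "az": 0, "grip": 0}, {"x": -38.7, "y": 5, "z": -58.2, "ax": 0, "ay": 1.5, "az": 0, "grip": 0}, {"x": -38.7, "y": 5, "z": -58.2, "ax": 0, "ay": 1.5, "az": 0, "grip": 0}, {"x": -38.7, "y": 5, "z": -58.2, "ax": 0, "ay": 1.5, "az": 0, "grip": 0}]'

```text
time_s: 2.42
eef_pos: [0.5372, -0.1001, 0.2051]
eef_rot: [0.695, -0.694, 0.133, -0.133]
wrist_force: [-0.3, 0.4, -0.1]
opening: 0.999
```

```bash
python3 -c "
from h import *
go(st(0,-.152,.205),tool());go(st(0,-.152,.139),tool())
for c in ('top','side'): cv2.imwrite(f'pics/a_{c}.png',vision.camera(c)[:,:,::-1])"
```

```text
t 2.42 d cm [-0.29  0.01  0.18] w [-0.    -0.005  0.   ] dist 0.34
t 2.42 d cm [-0.29  6.61  0.18] w [-0.    -0.005  0.   ] dist 6.62
```

Request:
apply_moves --increments '[{"x": -0.3, "y": 3, "z": 0.2, "ax": 0, "ay": 0, "az": 0, "grip": 0}, {"x": -0.3, "y": 6.6, "z": 0.2, "ax": 0, "ay": 0, "az": 0, "grip": 0}, {"x": -0.3, "y": 6.6, "z": 0.2, "ax": 0, "ay": 0, "az": 0, "grip": 1}, {"x": -0.3, "y": 6.6, "z": 0.2, "ax": 0, "ay": 0, "az": 0, "grip": 1}, {"x": -0.3, "y": 6.6, "z": 0.2, "ax": 0, "ay": 0, "az": 0, "grip": 1}, {"x": -0.3, "y": 6.6, "z": 0.2, "ax": 0, "ay": 0, "az": 0, "grip": 1}, {"x": -0.3, "y": 6.6, "z": 0.2, "ax": 0, "ay": 0, "az": 0, "grip": 1}]'

```text
time_s: 3.4
eef_pos: [0.5359, -0.0951, 0.1411]
eef_rot: [0.695, -0.694, 0.131, -0.134]
wrist_force: [4.4, -0.2, 6.5]
opening: 0.224
```

```bash
python3 -c "
from h import *
go(st(0,-.192,.139),tool())
for c in ('top','side'): im=vision.camera(c)[:,:,::-1]; im=im[100:310,140:420] ;cv2.imwrite(f'pics/b_{c}.png',cv2.resize(im,None,fx=2.5,fy=2.5))"
```

```text
t 3.4 d cm [ 0.02  0.21 -4.23] w [-0.001 -0.003  0.004] dist 4.24
```

View pics/b_side.png

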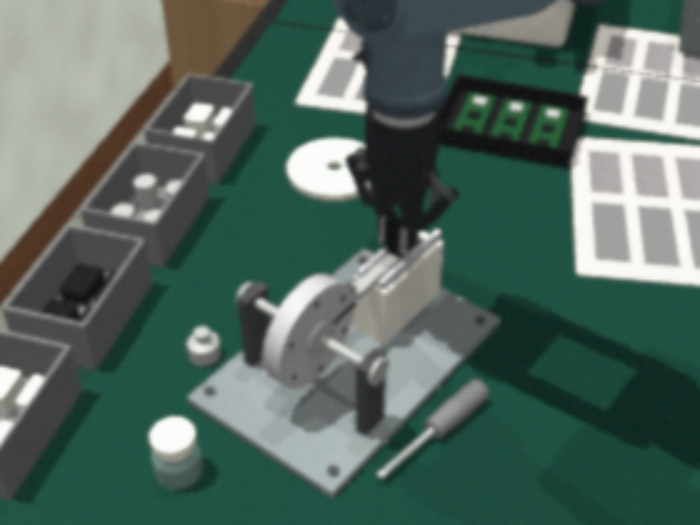

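Request:
apply_moves --increments '[{"x": 0, "y": -0.1, "z": -1, "ax": 0, "ay": 0, "az": 0, "grip": 1}, {"x": 0, "y": -0.1, "z": -2, "ax": 0, "ay": 0, "az": 0, "grip": 1}, {"x": 0, "y": -0.1, "z": -3, "ax": 0, "ay": 0, "az": 0, "grip": 1}, {"x": 0, "y": -0.1, "z": -4, "ax": 0, "ay": 0, "az": 0, "grip": 1}, {"x": 0, "y": -0.1, "z": -4, "ax": 0, "ay": 0, "az": 0, "grip": 1}]'

```text
time_s: 4.12
eef_pos: [0.5217, -0.1308, 0.1413]
eef_rot: [0.696, -0.693, 0.131, -0.134]
wrist_force: [8.3, 6.0, -8.3]
opening: 0.22
```

```bash
python3 -c "
from h import *
go(st(0,-.192,.139),tool())
print(pinpoint('side','lugs')[:2])
for c in ('top','side'): im=vision.camera(c)[:,:,::-1]; im=im[100:310,140:420] ;cv2.imwrite(f'pics/c_{c}.png',cv2.resize(im,None,fx=2.5,fy=2.5))"
```

```text
t 4.12 d cm [ 0.03  0.22 -0.39] w [-0.005 -0.004  0.004] dist 0.45
[{'xy': [280.4, 214.7], 'p': 0.74}, {'xy': [264.7, 228.6], 'p': 0.17}]
```

View pics/c_side.png

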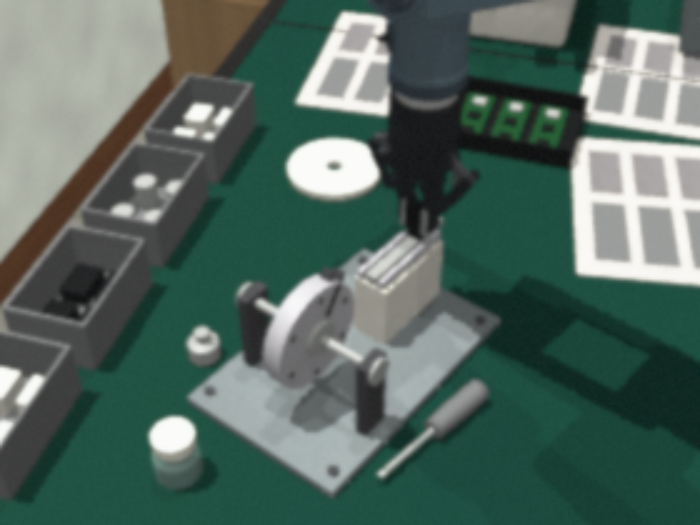

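Request:
apply_moves --increments '[{"x": 0, "y": 0, "z": -0.3, "ax": 0, "ay": 0, "az": 0, "grip": 1}, {"x": 0, "y": 0, "z": -0.3, "ax": 0, "ay": 0, "az": 0, "grip": 1}, {"x": 0, "y": 0, "z": -0.2, "ax": 0, "ay": 0, "az": 0, "grip": 0}, {"x": 0, "y": 0, "z": -0.2, "ax": 0, "ay": 0, "az": 0, "grip": 0}, {"x": 0, "y": 0, "z": -0.2, "ax": 0, "ay": 0, "az": 0, "grip": 0}, {"x": 0, "y": -6, "z": -0.2, "ax": 0, "ay": 0, "az": 0, "grip": 0}, {"x": 0, "y": -9, "z": -0.2, "ax": 0, "ay": 0, "az": 0, "grip": 0}]'

```text
time_s: 5.15
eef_pos: [0.5212, -0.1336, 0.234]
eef_rot: [0.696, -0.694, 0.13, -0.135]
wrist_force: [-0.4, -0.2, -0.5]
opening: 0.998
```

```bash
python3 -c "
from h import *
print(go(st(0,-.03,.235),tool())[0])
for c in ('top','side'):
  im=vision.camera(c)[:,:,::-1]; im=im[100:310,140:420] ;cv2.imwrite(f'pics/d_{c}.png',cv2.resize(im,None,fx=2.5,fy=2.5))
  for q in ('lock_grip','lugs'): print(c,q,[(r['xy'],r['p'],atz(c,r['xy'],.145).round(4)) for r in pinpoint(c,q)[:1]])
print(proj('top',[st(0,-.19,.145),st(0,-.15,.145)]),proj('side',[st(0,-.19,.145),st(0,-.15,.145)]))"
```

```text
t 5.15 d cm [-0.09 -0.03 16.09] w [-0.004 -0.004  0.007] dist 16.09
[-0.09095112 -0.03109135 16.08856887]
top lock_grip [([296.2, 226.0], 0.55, array([ 0.5209, -0.1317,  0.145 ]))]
top lugs [([236.0, 201.2], 0.77, array([0.5865, 0.0241, 0.145 ]))]
side lock_grip [([305.2, 182.6], 0.62, array([ 0.5263, -0.1301,  0.145 ]))]
side lugs [([270.6, 205.9], 0.93, array([ 0.5884, -0.0116,  0.145 ]))]
[[296.58414965 225.87986846]
 [282.12578445 220.33263188]] [[307.2338129  182.37239841]
 [298.67183383 189.68003513]]
```

View pics/d_side.png

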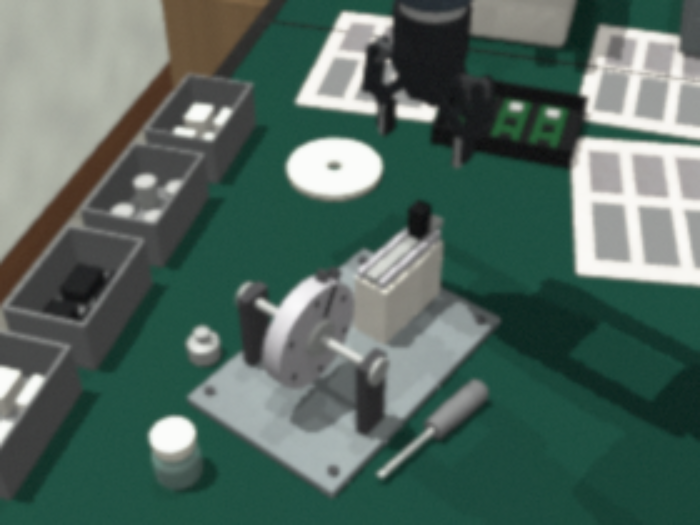

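View pics/d_top.png

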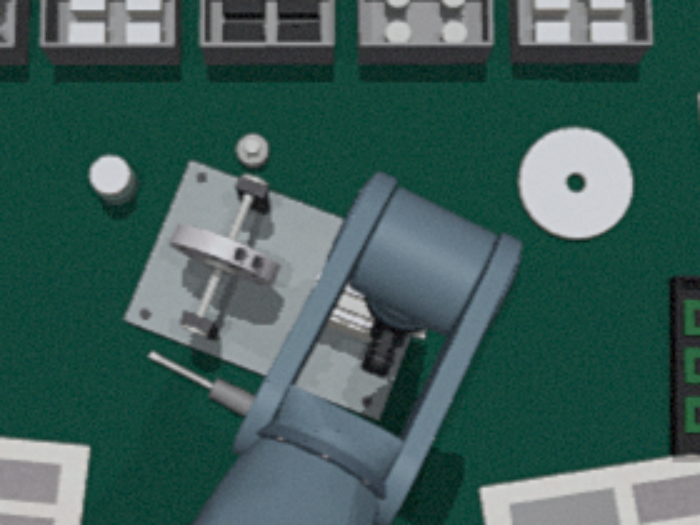

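```bash
cat >> h.py <<'E'
def pt(phi,r,x=0.): 
    return st(x,-r*np.cos(phi),.1-r*np.sin(phi))
PH=np.radians(np.arange(-180,180,1.))
def measure(tag=None):
    out={}
    t=ctrl.get_obs()["time_s"]
    for c in ("side","top"):
        im=vision.camera(c)
        if c=="side":
            g=im.mean(2).astype(np.float32)
            rs=np.linspace(.026,.056,16)
            pr=[]
            for a in PH:
                uv=proj(c,[pt(a,r,-.011) for r in rs]).astype(np.float32)
                pr.append(cv2.remap(g,uv[:,0].reshape(1,-1),uv[:,1].reshape(1,-1),cv2.INTER_LINEAR).mean())
            pr=np.array(pr); 
            sm=np.array([np.roll(pr,k) for k in range(-3,4)]).mean(0); bg=np.array([np.roll(pr,k) for k in range(-25,26)]).mean(0)
            s=bg-sm; i=np.argsort(-s)
            w=np.clip(s.max()-0,0,None); k=np.arange(i[0]-9,i[0]+10)%360; ww=np.clip(s[k],0,None)
            out["groove"]=(round(float(np.degrees(PH[i[0]])+(ww*np.arange(-9,10)).sum()/ww.sum()),1),round(float(s.max()),1))
        if tag: 
            z=im[100:310,140:420,::-1]; cv2.imwrite(f"pics/{tag}_{c}.png",cv2.resize(z,None,fx=2.5,fy=2.5,interpolation=cv2.INTER_CUBIC))
        for r in pinpoint(c,"lugs")[:1]:
            e=np.linalg.norm(proj(c,[pt(a,.06) for a in PH])-r["xy"],axis=1); j=e.argmin()
            out[c]=(round(float(np.degrees(PH[j]))),round(float(e[j]),1),round(r["p"],2))
    print("t",round(t,2),out); return out
E
python3 -c "
from h import *
measure('e')"
```

```text
t 5.45 {'groove': (29.7, 26.6), 'side': (-50, 0.1, 0.95), 'top': (-66, 0.4, 0.82)}
```

```bash
cat > ov.py <<'E'
import sys
from h import *
tag=sys.argv[1]; F=8
im=vision.camera("side"); im=im[185:265,235:295,::-1]; im=cv2.resize(im,None,fx=F,fy=F,interpolation=cv2.INTER_CUBIC); b=im.copy()
def pl(P,col):
    q=[tuple(int(round((a-o+.5)*F-.5)) for a,o in zip(u,(235,185))) for u in proj("side",P)]
    for i in range(len(q)-1): cv2.line(b,q[i],q[i+1],col,1)
A=np.radians(np.arange(0,361,5))
pl([pt(a,.06,-.011) for a in A],(0,0,255)); pl([pt(a,.06,.011) for a in A],(255,0,0)); pl([pt(a,.02,-.017) for a in A],(0,255,255))
for a in sys.argv[2:]: pl([pt(np.radians(float(a)),.02,-.011),pt(np.radians(float(a)),.07,-.011)],(0,255,0))
cv2.imwrite(f"pics/{tag}.png",np.hstack([im,b])[:600,:])
E
sed -i 's/F=8/F=6/' ov.py; python3 ov.py f -50 -66
```

```text
(no output)
```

View pics/f.png

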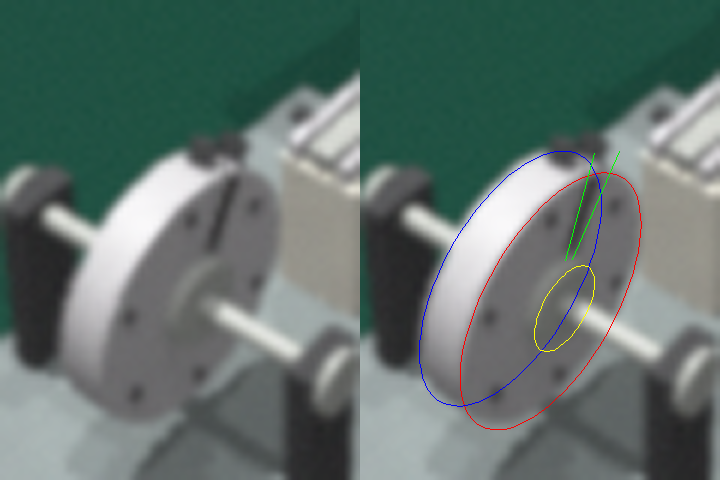

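```bash
cat >> h.py <<'E'
def face_fit(im,off=None,rh=.045,full=False):
    g=im.mean(2).astype(np.float32); g=cv2.GaussianBlur(g,(0,0),.6)
    bgd=cv2.morphologyEx(g,cv2.MORPH_CLOSE,np.ones((7,7)))-g  # dark small features
    bgd=np.minimum(bgd,60)
    def score(phi,du,dv,rh):
        a=np.radians(phi)
        P=[pt(a,r,-.011) for r in np.linspace(.026,.055,10)]+[pt(a+np.radians(30+60*k),rh,-.011) for k in range(6)]
        uv=(proj("side",P)+[du,dv]).astype(np.float32)
        v=cv2.remap(bgd,uv[:,0].reshape(1,-1),uv[:,1].reshape(1,-1),cv2.INTER_LINEAR)[0]
        return v[:10].mean()+v[10:].mean()
    best=[]
    D=[(du,dv) for du in np.arange(-1.5,2,.5) for dv in np.arange(-3,1.5,.5)] if off is None else [off]
    RH=[rh] if not full else [.04,.0425,.045,.0475,.05]
    for du,dv in D:
        for r in RH:
            for phi in range(-180,180,3): best.append((score(phi,du,dv,r),phi,du,dv,r))
    best.sort(reverse=True); b=best[0]
    fine=sorted([(score(b[1]+d,b[2],b[3],b[4]),b[1]+d) for d in np.arange(-4,4.1,.5)],reverse=True)[0]
    return fine,b
E
python3 - <<'E'
from h import *
a=cv2.imread("pics/side0.png")[:,:,::-1]
print(face_fit(a,full=True))
print(face_fit(vision.camera("side"),full=True))
E
```

```text
((np.float32(53.694572), np.float64(-2.5)), (np.float32(53.674736), -3, np.float64(0.0), np.float64(0.0), 0.0475))
((np.float32(54.965065), np.float64(-61.0)), (np.float32(54.671783), -60, np.float64(0.0), np.float64(-0.5), 0.0475))
```

```bash
cat >> h.py <<'E'
def rim(a,r):  # tool pose pinching rim at tilt a deg (positive toward -y)
    a=np.radians(a); return st(0,-r*np.sin(a),.1+r*np.cos(a)),tool(a)
def phi():
    t=ctrl.get_obs()["time_s"]; f=face_fit(vision.camera("side"),off=(0,-.25),rh=.0475)[0]; print("t",round(t,2),"phi",f[1],"s",round(float(f[0]),1)); return f[1]
E
python3 -c "
from h import *
phi(); go(*rim(20,.14))"
```

```text
t 5.75 phi -60.5 s 55.4
t 5.8 d cm [ 0.04 -0.02 14.26] w [ 0.344 -0.003  0.003] dist 14.26
```

Request:
apply_moves --increments '[{"x": 0, "y": 0, "z": 5, "ax": 0.1, "ay": 0, "az": 0, "grip": 0}, {"x": 0, "y": 0, "z": 10, "ax": 0.25, "ay": 0, "az": 0, "grip": 0}, {"x": 0, "y": 0, "z": 14.2, "ax": 0.344, "ay": 0, "az": 0, "grip": 0}, {"x": 0, "y": 0, "z": 14.2, "ax": 0.344, "ay": 0, "az": 0, "grip": 0}]'

```text
time_s: 6.3
eef_pos: [0.5723, 0.0004, 0.2307]
eef_rot: [0.805, -0.564, 0.107, -0.153]
wrist_force: [-0.1, -0.3, 0.4]
opening: 1.001
```

```bash
python3 -c "
from h import *
phi(); go(*rim(20,.057)); measure('g')"
```

```text
t 6.3 phi -61.0 s 56.9
t 6.35 d cm [0.05 8.25 0.09] w [ 0.002 -0.001  0.003] dist 8.25
t 6.35 {'groove': (29.8, 25.4), 'side': (-59, 2.9, 0.78), 'top': (-64, 1.7, 0.62)}
```

View pics/g_side.png

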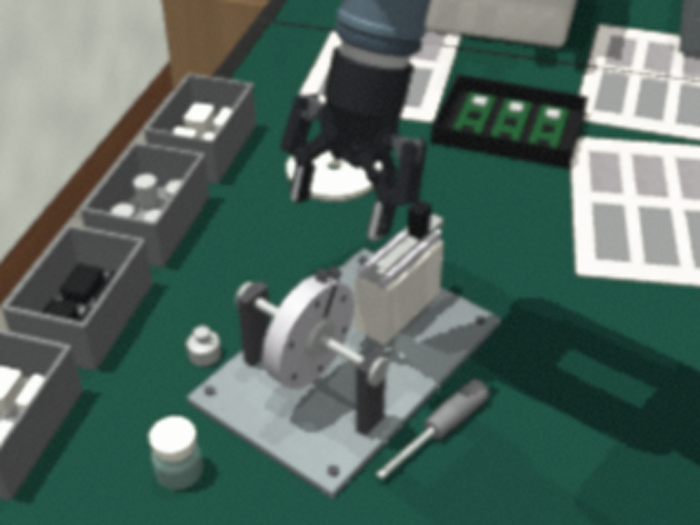

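Request:
apply_moves --increments '[{"x": 0, "y": 4, "z": 0.1, "ax": 0, "ay": 0, "az": 0, "grip": 0}, {"x": 0.05, "y": 8.2, "z": 0.1, "ax": 0, "ay": 0, "az": 0, "grip": 0}, {"x": 0.05, "y": 8.2, "z": 0.1, "ax": 0, "ay": 0, "az": 0, "grip": 0}, {"x": 0.05, "y": 8.2, "z": 0.1, "ax": 0, "ay": 0, "az": 0, "grip": 1}, {"x": 0.05, "y": 8.2, "z": 0.1, "ax": 0, "ay": 0, "az": 0, "grip": 1}, {"x": 0.05, "y": 8.2, "z": 0.1, "ax": 0, "ay": 0, "az": 0, "grip": 1}, {"x": 0.05, "y": 8.2, "z": 0.1, "ax": 0, "ay": 0, "az": 0, "grip": 1}, {"x": 0.05, "y": 8.2, "z": 0.1, "ax": 0, "ay": 0, "az": 0, "grip": 1}]'

```text
time_s: 7.55
eef_pos: [0.5838, 0.0248, 0.1561]
eef_rot: [0.804, -0.564, 0.106, -0.154]
wrist_force: [-6.4, -1.6, 7.9]
opening: 0.245
```

```bash
python3 -c "
from h import *
phi()
o=ctrl.get_obs(); d=o['eef_pos']-st(0,0,.1); print(d@XS,d@YS,d[2],np.hypot(d@YS,d[2]),np.degrees(np.arctan2(-d@YS,d[2])),o['q'].round(2))
# arc in current tool frame: rotate current pose about axle axis
Rc=rot(); ax=Rc.T@XS
for dg in range(-5,-86,-5):
    Q=Ro.from_rotvec(XS*np.radians(dg)).as_matrix(); s=Rc.T@(Q@d-d)*100
    print(dg,s.round(2),(Ro.from_matrix(Rc.T@Q@Rc).as_rotvec()).round(3))
measure('h')"
```

```text
t 7.55 phi -59.0 s 62.6
0.0007010252057731026 -0.02055156701953279 0.05613672517403731 0.05978042171333138 20.107599095079237 [-0.34  0.26  1.77  0.39  1.13 -0.13]
-5 [-0.    0.02  0.52] [-0.087 -0.    -0.   ]
-10 [-0.    0.09  1.04] [-0.175 -0.001 -0.   ]
-15 [-0.    0.2   1.55] [-0.262 -0.001 -0.   ]
-20 [-0.01  0.35  2.05] [-0.349 -0.002 -0.001]
-25 [-0.01  0.55  2.53] [-0.436 -0.002 -0.001]
-30 [-0.01  0.79  2.99] [-0.524 -0.002 -0.001]
-35 [-0.01  1.07  3.43] [-0.611 -0.003 -0.001]
-40 [-0.01  1.39  3.85] [-0.698 -0.003 -0.001]
-45 [-0.02  1.74  4.23] [-0.785 -0.003 -0.001]
-50 [-0.02  2.12  4.59] [-0.873 -0.004 -0.002]
-55 [-0.02  2.53  4.91] [-0.96  -0.004 -0.002]
-60 [-0.02  2.97  5.19] [-1.047 -0.005 -0.002]
-65 [-0.03  3.43  5.43] [-1.134 -0.005 -0.002]
-70 [-0.03  3.91  5.63] [-1.222 -0.005 -0.002]
-75 [-0.03  4.41  5.79] [-1.309 -0.006 -0.002]
-80 [-0.03  4.92  5.9 ] [-1.396 -0.006 -0.003]
-85 [-0.03  5.44  5.97] [-1.484 -0.006 -0.003]
t 7.6 {'groove': (29.9, 26.1), 'side': (-68, 3.5, 0.84), 'top': (-68, 2.5, 0.72)}
```

Request:
apply_moves --increments '[{"x": 0, "y": 0.02, "z": 0.52, "ax": -0.087, "ay": 0, "az": 0, "grip": 1}, {"x": 0, "y": 0.09, "z": 1.04, "ax": -0.175, "ay": 0, "az": 0, "grip": 1}, {"x": 0, "y": 0.2, "z": 1.55, "ax": -0.262, "ay": 0, "az": 0, "grip": 1}, {"x": 0, "y": 0.35, "z": 2.05, "ax": -0.349, "ay": 0, "az": 0, "grip": 1}, {"x": 0, "y": 0.55, "z": 2.53, "ax": -0.436, "ay": 0, "az": 0, "grip": 1}, {"x": 0, "y": 0.79, "z": 2.99, "ax": -0.524, "ay": 0, "az": 0, "grip": 1}, {"x": 0, "y": 1.07, "z": 3.43, "ax": -0.611, "ay": 0, "az": 0, "grip": 1}, {"x": 0, "y": 1.39, "z": 3.85, "ax": -0.698, "ay": 0, "az": 0, "grip": 1}]'

```text
time_s: 8.8
eef_pos: [0.5988, 0.0628, 0.1561]
eef_rot: [-0.561, 0.806, -0.153, 0.109]
wrist_force: [-0.1, -2.7, -6.1]
opening: 0.245
```

```bash
python3 -c "
from h import *
phi()
o=ctrl.get_obs(); d=o['eef_pos']-st(0,0,.1); print(d@XS,d@YS,d[2],np.hypot(d@YS,d[2]),np.degrees(np.arctan2(-d@YS,d[2])),o['q'].round(2))
Rc=rot(); print('tilt',np.degrees(np.arctan2((-Rc[:,1])@-YS,-Rc[2,1])))
for dg in range(-5,-51,-5):
    Q=Ro.from_rotvec(XS*np.radians(dg)).as_matrix(); s=Rc.T@(Q@d-d)*100
    print(dg,s.round(2),(Ro.from_matrix(Rc.T@Q@Rc).as_rotvec()).round(3))
"; python3 ov.py i -100
```

```text
t 8.8 phi -105.0 s 59.8
0.0007789413456673819 0.0211404361032993 0.05571064428957162 0.05958686034518734 -20.780177453937664 [ 0.07  0.47  1.48 -0.33  1.35  0.54]
tilt -20.484074310829424
-5 [-0.    0.03  0.52] [-0.087 -0.    -0.   ]
-10 [-0.    0.1   1.03] [-0.175 -0.001 -0.001]
-15 [-0.01  0.21  1.54] [-0.262 -0.001 -0.001]
-20 [-0.01  0.37  2.04] [-0.349 -0.001 -0.001]
-25 [-0.01  0.57  2.52] [-0.436 -0.001 -0.001]
-30 [-0.01  0.81  2.98] [-0.524 -0.002 -0.002]
-35 [-0.01  1.1   3.41] [-0.611 -0.002 -0.002]
-40 [-0.02  1.41  3.82] [-0.698 -0.002 -0.002]
-45 [-0.02  1.77  4.2 ] [-0.785 -0.003 -0.002]
-50 [-0.02  2.15  4.55] [-0.873 -0.003 -0.003]
```

View pics/i.png

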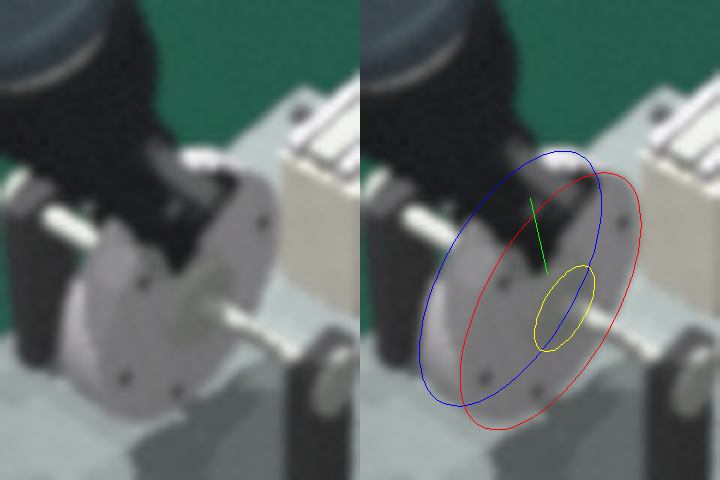

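Request:
apply_moves --increments '[{"x": 0, "y": 0.03, "z": 0.52, "ax": -0.087, "ay": 0, "az": 0, "grip": 1}, {"x": 0, "y": 0.1, "z": 1.03, "ax": -0.175, "ay": 0, "az": 0, "grip": 1}, {"x": 0, "y": 0.21, "z": 1.54, "ax": -0.262, "ay": 0, "az": 0, "grip": 1}, {"x": 0, "y": 0.37, "z": 2.04, "ax": -0.349, "ay": 0, "az": 0, "grip": 1}, {"x": 0, "y": 0.57, "z": 2.52, "ax": -0.436, "ay": 0, "az": 0, "grip": 1}, {"x": 0, "y": 0.81, "z": 2.98, "ax": -0.524, "ay": 0, "az": 0, "grip": 1}, {"x": 0, "y": 1.1, "z": 3.41, "ax": -0.611, "ay": 0, "az": 0, "grip": 1}, {"x": 0, "y": 1.41, "z": 3.82, "ax": -0.698, "ay": 0, "az": 0, "grip": 1}]'

```text
time_s: 9.9
eef_pos: [0.6103, 0.0918, 0.1298]
eef_rot: [-0.252, 0.949, -0.181, 0.049]
wrist_force: [-0.8, -3.5, -0.3]
opening: 0.249
```

```bash
python3 -c "
from h import *
phi()
o=ctrl.get_obs(); d=o['eef_pos']-st(0,0,.1); print(d@XS,d@YS,d[2],np.hypot(d@YS,d[2]),np.degrees(np.arctan2(-d@YS,d[2])),o['q'].round(2))
Rc=rot(); print('tilt',np.degrees(np.arctan2((-Rc[:,1])@-YS,-Rc[2,1])))
"
```

```text
t 9.9 phi 157.5 s 5.2
0.0009508057366868806 0.05199466551710527 0.02875410277847154 0.059415853682586776 -61.05651781481876 [ 0.29  0.91  1.12 -0.79  1.83  0.75]
tilt -60.59101620333344
```

Request:
apply_moves --increments '[{"x": 0, "y": 0, "z": 0, "ax": 0, "ay": 0, "az": 0, "grip": 0}, {"x": 0, "y": 0, "z": 0, "ax": 0, "ay": 0, "az": 0, "grip": 0}, {"x": 0, "y": 0, "z": 0, "ax": 0, "ay": 0, "az": 0, "grip": 0}, {"x": 0, "y": -4, "z": 0, "ax": 0, "ay": 0, "az": 0, "grip": 0}, {"x": 0, "y": -8, "z": 0, "ax": 0, "ay": 0, "az": 0, "grip": 0}, {"x": 0, "y": -8.5, "z": 0, "ax": 0, "ay": 0, "az": 0, "grip": 0}]'

```text
time_s: 10.7
eef_pos: [0.6386, 0.1632, 0.1727]
eef_rot: [-0.251, 0.95, -0.178, 0.05]
wrist_force: [-0.5, -0.6, -0.4]
opening: 1.0
```

```bash
python3 -c "
from h import *
phi();o=go(*rim(0,.15))"; python3 ov.py j -120
```

```text
t 10.7 phi -87.0 s 15.9
t 10.75 d cm [ -0.09   7.23 -13.09] w [ 1.055e+00 -1.000e-03  5.000e-03] dist 14.95
```

View pics/j.png

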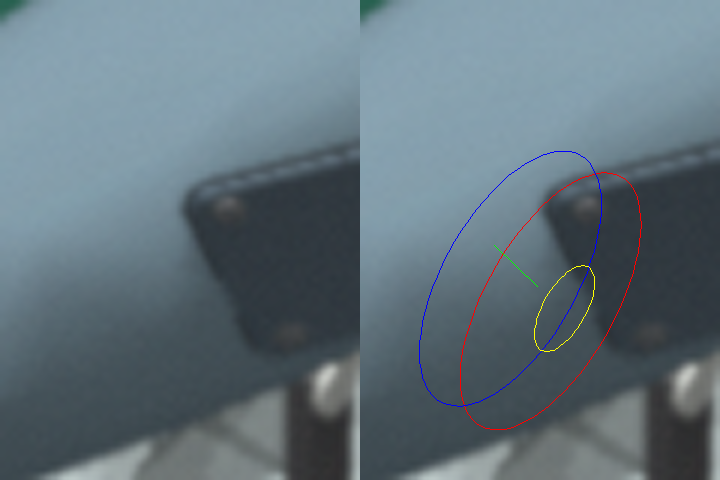

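```bash
python3 -c "
from h import *
go(*rim(20,.16))"
```

```text
t 10.8 d cm [ -0.08  11.83 -15.84] w [ 1.406 -0.     0.003] dist 19.77
```

Request:
apply_moves --increments '[{"x": 0, "y": 0, "z": -5, "ax": 0.17, "ay": 0, "az": 0, "grip": 0}, {"x": 0, "y": 1, "z": -10, "ax": 0.35, "ay": 0, "az": 0, "grip": 0}, {"x": 0, "y": 5, "z": -14, "ax": 0.53, "ay": 0, "az": 0, "grip": 0}, {"x": 0, "y": 8, "z": -15.8, "ax": 0.7, "ay": 0, "az": 0, "grip": 0}, {"x": -0.1, "y": 11.8, "z": -15.8, "ax": 0.9, "ay": 0, "az": 0, "grip": 0}, {"x": -0.1, "y": 11.8, "z": -15.8, "ax": 1.1, "ay": 0, "az": 0, "grip": 0}, {"x": -0.1, "y": 11.8, "z": -15.8, "ax": 1.25, "ay": 0, "az": 0, "grip": 0}, {"x": -0.1, "y": 11.8, "z": -15.8, "ax": 1.4, "ay": 0, "az": 0, "grip": 0}, {"x": -0.1, "y": 11.8, "z": -15.8, "ax": 1.4, "ay": 0, "az": 0, "grip": 0}, {"x": -0.1, "y": 11.8, "z": -15.8, "ax": 1.4, "ay": 0, "az": 0, "grip": 0}]'

```text
time_s: 12.05
eef_pos: [0.5701, -0.0065, 0.2497]
eef_rot: [0.802, -0.567, 0.107, -0.152]
wrist_force: [1.1, 0.0, 0.3]
opening: 0.998
```

```bash
python3 -c "
from h import *
phi(); measure('k'); phi()"; python3 ov.py k -90 -105 -120
```

```text
t 12.05 phi -101.5 s 69.1
t 12.1 {'groove': (-100.7, 36.9), 'top': (-112, 2.5, 0.93)}
t 12.3 phi -101.5 s 69.0
```

View pics/k.png

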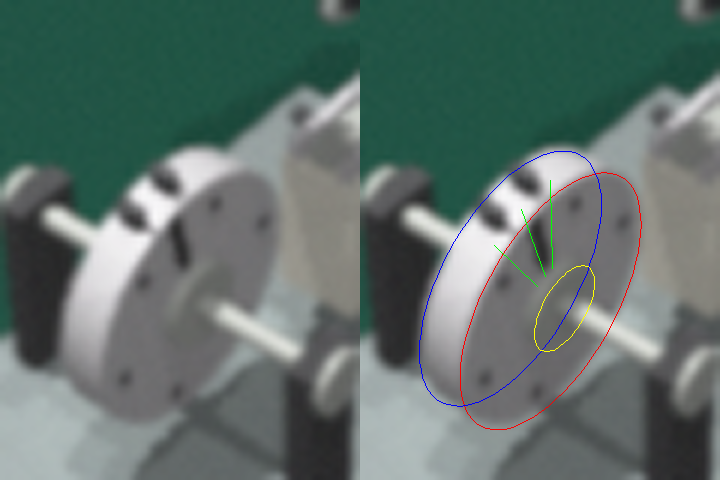

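```bash
python3 -c "
from h import *
go(*rim(-10,.14)); go(*rim(-10,.057))"
```

```text
t 12.4 d cm [0.05 3.78 6.91] w [-0.518  0.002  0.003] dist 7.88
t 12.4 d cm [ 0.02 10.99  2.8 ] w [-0.518  0.002  0.003] dist 11.35
```

Request:
apply_moves --increments '[{"x": 0.05, "y": 1.5, "z": 3, "ax": -0.17, "ay": 0, "az": 0, "grip": 0}, {"x": 0.05, "y": 3, "z": 6, "ax": -0.34, "ay": 0, "az": 0, "grip": 0}, {"x": 0.05, "y": 3.8, "z": 6.9, "ax": -0.52, "ay": 0, "az": 0, "grip": 0}, {"x": 0.05, "y": 3.8, "z": 6.9, "ax": -0.52, "ay": 0, "az": 0, "grip": 0}, {"x": 0.05, "y": 3.8, "z": 6.9, "ax": -0.52, "ay": 0, "az": 0, "grip": 0}]'

```text
time_s: 13.02
eef_pos: [0.5993, 0.0671, 0.2373]
eef_rot: [-0.631, 0.753, -0.141, 0.119]
wrist_force: [0.2, -0.8, 0.1]
opening: 1.001
```

```bash
python3 -c "
from h import *
phi(); go(*rim(-10,.057))"
```

```text
t 13.03 phi -101.5 s 69.5
t 13.07 d cm [-0.03  8.27  0.08] w [0.001 0.001 0.003] dist 8.27
```

Request:
apply_moves --increments '[{"x": 0, "y": 4, "z": 0.1, "ax": 0, "ay": 0, "az": 0, "grip": 0}, {"x": 0, "y": 8, "z": 0.1, "ax": 0, "ay": 0, "az": 0, "grip": 0}, {"x": 0, "y": 8, "z": 0.1, "ax": 0, "ay": 0, "az": 0, "grip": 0}, {"x": 0, "y": 8, "z": 0.1, "ax": 0, "ay": 0, "az": 0, "grip": 1}, {"x": 0, "y": 8, "z": 0.1, "ax": 0, "ay": 0, "az": 0, "grip": 1}, {"x": 0, "y": 8, "z": 0.1, "ax": 0, "ay": 0, "az": 0, "grip": 1}, {"x": 0, "y": 8, "z": 0.1, "ax": 0, "ay": 0, "az": 0, "grip": 1}, {"x": 0, "y": 8, "z": 0.1, "ax": 0, "ay": 0, "az": 0, "grip": 1}]'

```text
time_s: 14.08
eef_pos: [0.5954, 0.0542, 0.16]
eef_rot: [-0.631, 0.753, -0.141, 0.12]
wrist_force: [-1.1, 0.4, 7.5]
opening: 0.245
```

```bash
python3 -c "
from h import *
phi()
o=ctrl.get_obs(); d=o['eef_pos']-st(0,0,.1); print(d@XS,d@YS,d[2],np.hypot(d@YS,d[2]),np.degrees(np.arctan2(-d@YS,d[2])))
Rc=rot(); print('tilt',np.degrees(np.arctan2((-Rc[:,1])@-YS,-Rc[2,1])))
for dg in (5,10,15,20,20.5):
    Q=Ro.from_rotvec(XS*np.radians(dg)).as_matrix(); s=Rc.T@(Q@d-d)*100
    print(dg,s.round(2),(Ro.from_matrix(Rc.T@Q@Rc).as_rotvec()).round(3))
"; python3 ov.py l -100
```

```text
t 14.07 phi -97.0 s 49.2
0.0007604006266240465 0.011049453725823506 0.06006070055657642 0.061068634985447755 -10.42422588189396
tilt -10.030490987508607
5 [-0.    0.02 -0.53] [ 0.087  0.    -0.   ]
10 [-0.    0.09 -1.06] [ 0.175  0.001 -0.   ]
15 [-0.    0.2  -1.58] [ 0.262  0.001 -0.   ]
20 [-0.    0.35 -2.09] [ 0.349  0.001 -0.   ]
20.5 [-0.    0.37 -2.14] [ 0.358  0.002 -0.   ]
```

View pics/l.png

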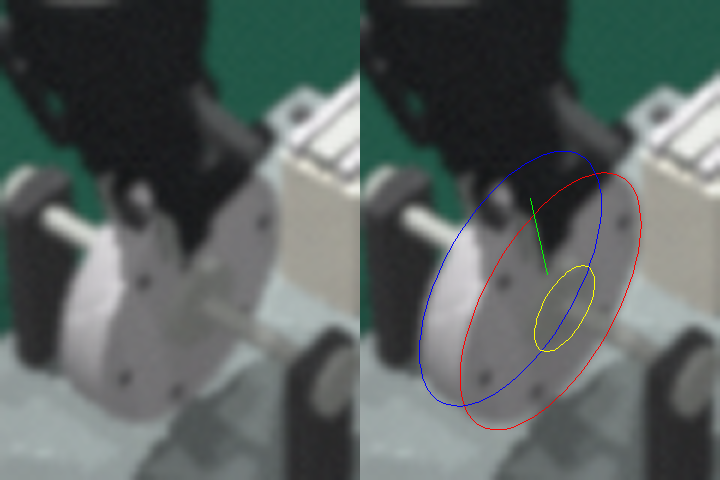

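Request:
apply_moves --increments '[{"x": 0, "y": 0.02, "z": -0.53, "ax": 0.087, "ay": 0, "az": 0, "grip": 1}, {"x": 0, "y": 0.09, "z": -1.06, "ax": 0.175, "ay": 0, "az": 0, "grip": 1}, {"x": 0, "y": 0.2, "z": -1.58, "ax": 0.262, "ay": 0, "az": 0, "grip": 1}, {"x": 0, "y": 0.36, "z": -2.13, "ax": 0.356, "ay": 0, "az": 0, "grip": 1}, {"x": 0, "y": 0.36, "z": -2.13, "ax": 0.356, "ay": 0, "az": 0, "grip": 1}, {"x": 0, "y": 0.36, "z": -2.13, "ax": 0.356, "ay": 0, "az": 0, "grip": 1}]'

```text
time_s: 14.92
eef_pos: [0.5874, 0.0342, 0.1603]
eef_rot: [0.754, -0.63, 0.117, -0.143]
wrist_force: [-2.5, -0.6, 0.2]
opening: 0.245
```

```bash
cat >> h.py <<'E'
def holes(im):
    g=cv2.GaussianBlur(im.mean(2).astype(np.float32),(0,0),.6); b=np.minimum(cv2.morphologyEx(g,cv2.MORPH_CLOSE,np.ones((7,7)))-g,60)
    res=[]
    for p in np.arange(-125,-40,.5):
        P=[pt(np.radians(p+30+60*k),.0475,-.011) for k in (1,2,3,4)]
        uv=(proj("side",P)+[0,-.25]).astype(np.float32)
        v=cv2.remap(b,uv[:,0].reshape(1,-1),uv[:,1].reshape(1,-1),cv2.INTER_LINEAR)[0]; res.append((round(float(v.mean()),1),p,v.round(0)))
    return sorted(res,key=lambda r:-r[0])[:4]
E
python3 -c "
from h import *
o=ctrl.get_obs(); d=o['eef_pos']-st(0,0,.1); print(d@XS,np.hypot(d@YS,d[2]),np.degrees(np.arctan2(-d@YS,d[2])),o['opening'])
Rc=rot(); print('tilt',np.degrees(np.arctan2((-Rc[:,1])@-YS,-Rc[2,1])))
for r in holes(vision.camera('side')): print(r)
measure('m')
"; python3 ov.py m -51 -81 9 39 69 99
```

```text
0.000695188569035722 0.06119540069074988 9.875451659260511 0.24490245958471282
tilt 10.241007741662887
(24.4, np.float64(-83.0), array([23., 33., 21., 20.], dtype=float32))
(24.1, np.float64(-83.5), array([22., 34., 20., 19.], dtype=float32))
(24.1, np.float64(-82.5), array([23., 32., 21., 21.], dtype=float32))
(23.8, np.float64(-84.0), array([21., 36., 20., 18.], dtype=float32))
t 14.97 {'groove': (67.1, 29.1), 'side': (-71, 3.8, 0.62), 'top': (-82, 0.6, 0.41)}
```

View pics/m.png

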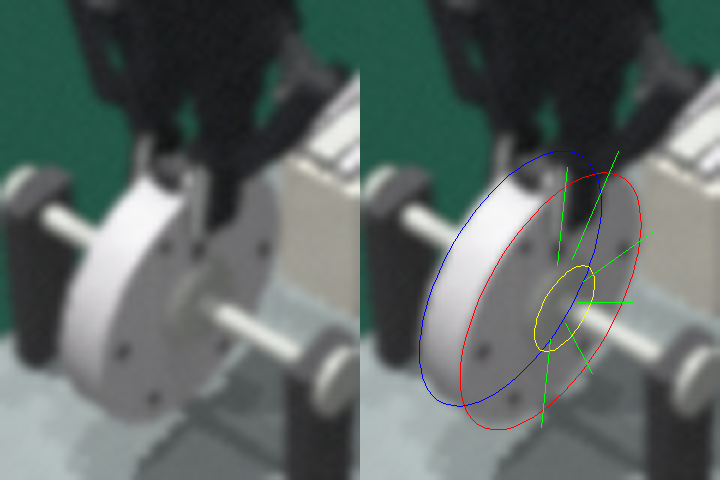

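View pics/m_side.png

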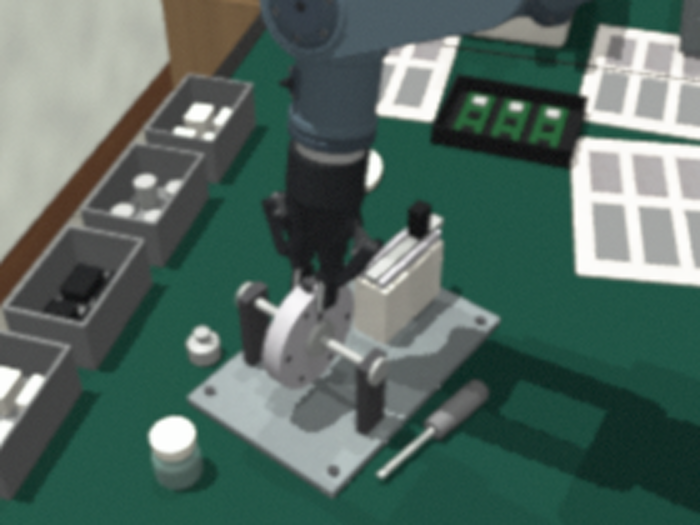

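```bash
python3 -c "
from bench import ticket
print(ticket.hand_in())"
```

```text
the job is handed in; nothing more can be done
None
```

I slid the lock fully back, found the heavy side, turned it straight down and handed the job in while still gripping the rim. No verdict was reported, so these are my own checks.

- **Lock:** after release, both cameras put the grip block at about 190 mm from the axle, which is the fully-back position. It was still there in the last picture.
- **Heavy side:** measured as the angle of the lugs, the rotor came to rest at about −61° after unlocking. After I swung it past the bottom and let go, it rested at −101.5°. Midway is −81°, so each rest was about 20° short, within the stated 15 to 30°.
- **Final hold:** I pinched the rim near the top and turned the rotor by +20.3°, to about −81°. The bolt holes on the disc's face read −83° and the top camera's lug reading was −82°.
- **Disagreeing reading:** the side camera's lug reading was −71°, but the fingers hid the lugs, so I ignored it.
- **Grip:** the opening was steady at 0.245, close to the 22 mm disc thickness, so the fingers were on the rotor.
- **Other things:** I touched nothing else on the bench, and the jar, weight and driver looked undisturbed in the last picture. I did not measure the positions of any of the other things. The job took about 15 s of the 61 s allowed.

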